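# Put the mate away under the stayed lid of its chest

## Robot

A 7-joint arm with a two-finger parallel gripper is mounted at the origin on the work surface. World frame = base frame: x ahead of the robot, y to its left, z up, the work surface at z = 0. Lengths are in m, angles in rad, forces in N, time in s.
With the tool pointing down it reaches from about 0.425 to 0.925 m from the base axis. Payload 6.8 kg.
Tool frame: the origin (TCP) lies on the mounting face of the last link; the fingertips stand 173 mm ahead of it and the grasp point (between the pads) lies 155 mm ahead of it; z points along the fingers, y is the line along which they close (so a half turn about z gives the same grasp; the last joint's range is limited). The gripper opens to 85 mm and grips with 20 to 120 N. Pads are 22 mm wide; open, the fingers measure 114 mm over their backs; the gripper's body (76 mm by 85 mm) begins 54 mm behind the grasp point. The pads swing forward as they close: fully open they stand 13 mm farther back than shut.
Start: joints at [1.073, 0.477, 0.022, 1.555, -0.011, 1.109, -0.083], TCP at [0.257, -0.624, 0.405] pointing down, gripper open.
Joint ranges: [-2.96, 2.96], [-0.34, 2.1], [-1.41, 1.46], [0.24, 2.44], [-1.37, 4.51], [0.17, 1.92], [-2.96, 2.96]. Speed limits (rad/s): [2.39, 2.39, 3.14, 3.14, 3.14, 3.14, 3.14].

## Interface

Orientations are given as a rotation vector (axis times angle).
In Python, from bench import r gives the robot as it stands.
- The arm moves only by the tool carry_out, never from a script. Its argument "moves" is a list of rows, each a list of 5 numbers: the shift along the tool's x, y, z in m, then the turn about the tool's z in rad, then the finger opening in m, from 0 to 0.0854. In form: [[dx, dy, dz, roll, claw], ...]. A call has exactly 8 rows; each row is the pose to reach, as a shift and turn from the pose commanded when the call began, along the tool's axes at that moment; what a row does not reach only later rows make up. A row lasts 1/10 s, in which the tool goes at most 50 mm and 8.59 degrees, less where a joint would pass 70% of its speed; a pose out of reach is approached as far as the arm can. A call with a gripper value outside its range is refused whole. The fingers move at their own pace and stop on an object; "force" is the grip in N (left out, the last holds). Time passes only in rows, so rows that repeat a pose let the fingers close, or fill a call up. It gives the time, the measured TCP pose, the force, the opening and the grip force at its end, in the units of the state.
- r.get_obs(): the state, without advancing time (a new reading comes with each control period).
- r.grab_frame(name): name is "scene" or "top" or "wrist"; returns the picture (400x640x3 uint8, red, green, blue); there is no depth.
- r.calibration(name): a dict with "fx", "fy", "cx", "cy" (pixels), "k1" (the pictures are not rectified: a ray, as slopes to the right and down, at radius r is drawn at 1 + k1 r^2 times it, then the intrinsics apply), "rvec" (rotation vector, rad) and "tvec" (3), from world to camera coordinates, as OpenCV has them. Camera axes: x right, y down, z forward; pixel columns grow to the right and rows downward; lengths in m; the calibration is good to about 2 mm. A picture is of the moment at which its call begins: read the wrist's pose just before it. calibration takes no time and is no camera call; for the wrist camera it gives the pose at the moment of the call.
- r.hand_in(): hands the job in; it is judged then, once.
The state is a dict: "clock": time; "joints": joint angles; "qvel": joint speeds; "tau": joint torques, N m; "tcp_pos": TCP position; "orientation": TCP orientation; "contact_force": force on the tool from outside, world axes, zero at the start; "moment": the same for the moment, N m; "grip_width": finger opening in m; "gripper_force": force on a finger pad.
Only numpy, scipy, OpenCV 4.12 (cv2) and the standard library are available. Lean on these libraries where they do the work, as an engineer would, in place of code of your own. Each camera call takes 0.05 s, during which the arm holds its last target. There are 200 camera calls.

## Task

Put the mate away in its chest: raise the lid by its steel bar until the folding stay locks straight and holds it up by itself, then take the black mate cup from its coaster and set it down, upright and not dropped, in the empty bay. After that press the black roll on the stay's knee down to break the stay, and bring the lid down by the bar until it is fully shut, gently, without letting it fall. Leave the sugar jar, flask, bowl, yerba tin and bombilla where they are.

Things in the scene. Friction and masses are not known exactly. Their poses are not given: they have to be found in the camera images.
- chest: Light-wood lift-lid chest with a white melamine lid, fixed: 210 mm deep (x), 300 wide (y), 95 high without its lid, boards 12 mm. Origin: centre of the underside; z up, front faces its -x (the robot), lid hinged along y at the top back edge. Inside: a tray along the front with a bombilla, behind it two bays; the -y bay is empty, the +y bay holds the yerba tin, and the folding stay stands beside the +y side wall.
- lid_hinge (a point): Middle of the lid's hinge line (along the chest's y): 105 mm behind the chest's origin (+x), 95 mm above the table.
- bar (a point): Centre of the steel bar pull on the lid's front edge: round, 10 mm thick, 150 mm long along the hinge direction, 42 mm off the lid's edge on two posts 65 mm either side; free all round. It lies 257 mm from the hinge line along the lid, and 8 mm outward of the lid's underside plane (which holds the hinge line). 103 mm above the table when shut, 332 mm when locked open.
- lid (a joint): Angle of the lid (white board 215 x 300 x 16 mm, 0.65 kg) in rad: 0 fully shut, growing as its front edge goes up and back (positive about the chest's y); 1.14 on its locked stay, 1.15 at most. The hinge is stiff: with the stay broken the lid stays where it is left above about 0.8, and falls if let go lower down. Lifting at the bar takes about 5 N.
- knee (a joint): Knee of the folding stay, in rad: 0 folded (lid shut), 1.67 straight, 1.88 past straight on its stop = locked. A light spring snaps it to the stop by itself once the lid is raised to the full and let go. When locked, pushing the lid does not lower it. Let go above 1.45 it springs back; pressed to about 1.0 it stays broken, the lid standing at 1.03; pressed below 0.45 it makes the lid fall.
- stay_foot (a point): Lower pin of the stay, on the inside of the chest's +y wall, 175 mm in front of the hinge line and 15 mm below it. The stay is two flat steel links, each 78 mm between pins, the upper one pinned under the lid 70 mm from the hinge line; it works in a plane 26 mm inside the chest's +y face.
- knee_roll (a point): Centre of the black roll on the knee: 16 mm thick, 28 mm long along the chest's y. Locked it is at chest x -6, y 108, z 124 mm; 4 N down and slightly back breaks the stay, and pressing goes on about 30 mm, to x 7, z 93. 30 mm from its centre to the +y wall. The open lid leans out above it and the bays: come in slantwise from the robot's side.
- mate_mid (a point): Black silicone mate cup, 66 mm across at the belly, 62 mm at the rim, 75 mm high, 46 mm at the foot, open at the top, 0.08 to 0.15 kg; this point is on its axis, 37.5 mm above its foot, z along the axis. At the start it stands upright on the round wooden coaster (8 mm thick, 92 mm across), left or right in front of the chest.
- bay (a point): Centre of the floor of the empty bay, 12 mm above the table. The bay is 135 mm deep (chest x) and 135 mm wide (chest y), with a wall 42 mm above the table to the tray in front and to the other bay, and the chest's 95 mm walls at the back and side. The shut lid leaves 83 mm above this floor.
- jar_mid (a point): Glass sugar jar with a hinged steel lid, 76 mm across, 95 mm high, at the other side from the mate; point on its axis 45 mm up. Leave alone.
- flask_mid (a point): Steel vacuum flask with black twist cap, 84 mm across, 282 mm high, at the back; point on its axis 120 mm up. Leave alone.
- tin_mid (a point): Green yerba tin, 68 mm across, 72 mm high, standing in the +y bay of the chest; point on its axis, half-way up. Leave alone.
- bombilla: Steel mate straw, 170 mm long, lying along the front tray of the chest; origin under its middle. Leave alone.
- bowl: Blue ceramic bowl, 124 mm across, 55 mm high, at the back; origin under its centre. Leave alone.
Things that resemble listed ones, but are neither listed nor needed, are in the scene too. Leave any blue look-alike of the part that bears mate_mid alone.

How it is judged:
By the outcome, as a careful person would: the job done as asked, in the order asked, and still so for the second after the job is handed in, with the robot touching nothing.
It also fails if it takes over 72 s, if anything falls off the work surface, if the arm or the gripper's body presses on something with over 40 N, if the wrist force passes 120 N, or if a joint passes its speed limit or range.

## Working session

There is one attempt and no reset: what is moved stays moved. The work goes in short steps, Python scripts to look and compute and a tool call to move; the robot and the scene stay as the last step left them, time stands still between calls to the robot, and variables do not carry over. Pictures are saved under pics/ and viewed, at most 10 in all, crops included, and the job is handed in when it is done.

Besides the shell and the picture viewer there is one more tool, called after "Request:" by a JSON object that holds its "op" and its "data". carry_out: Moves the arm, as the interface text tells. Its arguments: {"type":"object","properties":{"moves":{"type":"array","items":{"type":"array","items":{"type":"number"}}},"force":{"type":"number"}},"required":["moves"]}

```bash
mkdir -p pics; ls; python3 - <<'E'
from bench import r
import cv2
for n in("scene","top"):
    im=r.grab_frame(n);cv2.imwrite(f"pics/{n}0.png",im[:,:,::-1]);print(r.calibration(n))
print(r.get_obs())
E
```

```text
pics
{'fx': 482.5605123061836, 'fy': 482.5605123061836, 'cx': 313.467941465739, 'cy': 195.8369945921969, 'k1': -0.08626387174822907, 'rvec': array([ 1.18468626,  2.17418836, -1.09952054]), 'tvec': array([ 0.26943847, -0.21651805,  1.86973598])}
{'fx': 416.81262784852356, 'fy': 416.81262784852356, 'cx': 319.54971523470635, 'cy': 194.9259847537416, 'k1': -0.09294976277919682, 'rvec': array([ 1.93990091, -2.27867688,  0.24084822]), 'tvec': array([0.11251669, 0.57991341, 1.10607576])}
{'clock': 0.1, 'joints': array([ 1.07290135,  0.47773245,  0.02232451,  1.55633961, -0.011493  ,
        1.10931652, -0.08315083]), 'qvel': array([ 0.00018385,  0.00015395, -0.00060904, -0.00220628,  0.00033909,
       -0.00179427,  0.00146328]), 'tau': array([ 4.54759720e-03, -5.97759140e+01,  1.61363337e+00, -2.81954473e+01,
        1.28291018e-02,  4.96715773e-03, -1.25159036e-05]), 'tcp_pos': array([ 0.25642306, -0.6241311 ,  0.40381776]), 'orientation': array([-3.08053942e+00, -6.08090349e-01,  6.90374264e-04]), 'contact_force': array([ 0.72640782,  0.03536113, -0.62324434]), 'moment': array([0.05593175, 0.0306995 , 0.00639049]), 'gripper_force': 0.0, 'grip_width': 0.08571007931035128}
```

View pics/scene0.png

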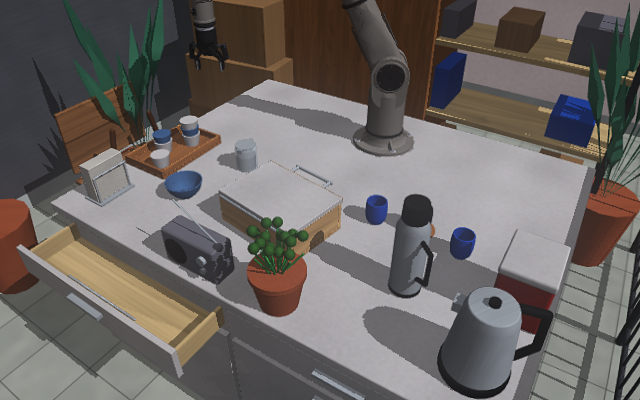

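View pics/top0.png

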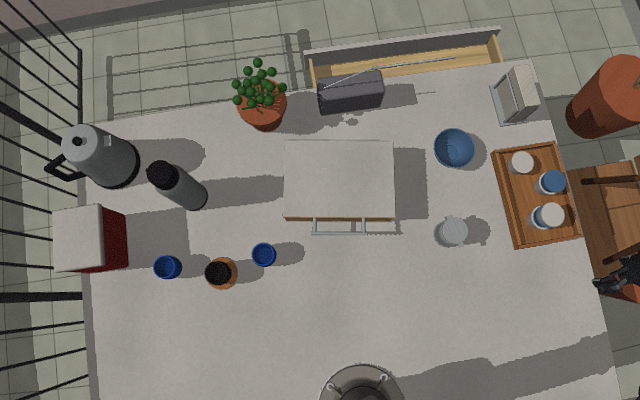

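Top view: the chest lid spans about (284–394, 140–220) with the bar near row 227. The black mate sits on its coaster at (220,272), between blue look-alikes at (168,267) and (264,254). The jar is at (452,232).

```bash
cat > h.py <<'E'
import numpy as np,cv2
from scipy.spatial.transform import Rotation as R
from bench import r
def px2w(n,uv,z,c=None):
    c=c or r.calibration(n);M=R.from_rotvec(c["rvec"]).as_matrix()
    K=np.array([[c["fx"],0,c["cx"]],[0,c["fy"],c["cy"]],[0,0,1.]])
    p=cv2.undistortPoints(np.array(uv,float).reshape(-1,1,2),K,np.array([c["k1"],0,0,0.]))[:,0]
    d=np.c_[p,np.ones(len(p))]@M;o=-M.T@c["tvec"]
    return o+d*((np.broadcast_to(z,len(p))-o[2])/d[:,2])[:,None]
def w2px(n,P):
    c=r.calibration(n);K=np.array([[c["fx"],0,c["cx"]],[0,c["fy"],c["cy"]],[0,0,1.]])
    return cv2.projectPoints(np.array(P,float).reshape(-1,1,3),c["rvec"],c["tvec"],K,np.array([c["k1"],0,0,0.]))[0][:,0]
def delta(P,yaw=None):
    "tool-frame shift to TCP target P and roll so that tool y points at world angle yaw (mod pi)"
    o=r.get_obs();M=R.from_rotvec(o["orientation"]).as_matrix()
    d=M.T@(np.array(P)-o["tcp_pos"]);a=np.arctan2(M[1,1],M[0,1])
    roll=0 if yaw is None else -((yaw-a+np.pi/2)%np.pi-np.pi/2)
    print("shift",d.round(4),"roll",round(roll,4),"tcp",o["tcp_pos"].round(4),"yaw",round(a,3),"z",M[:,2].round(3),"F",o["contact_force"].round(1),"grip",round(o["grip_width"],4),round(o["gripper_force"],1),"t",round(o["clock"],2),"q",o["joints"].round(2))
def crop(n,x0,y0,x1,y1,s,name,im=None):
    im=r.grab_frame(n) if im is None else im
    cv2.imwrite(name,cv2.resize(im[y0:y1,x0:x1,::-1],None,fx=s,fy=s,interpolation=cv2.INTER_CUBIC))
E
python3 - <<'E'
from h import *
a=cv2.imread("pics/top0.png")[:,:,::-1]
crop("top",140,125,405,300,3,"pics/c1.png",a)
uv=[(287,140),(392,141),(394,219),(284,217)]
print(px2w("top",uv,[.111]*4).round(3))
print(px2w("top",[(220,272),(168,267),(264,254)],[.083,.075,.075]).round(3))
E
```

```text
[[ 0.748  0.084  0.111]
 [ 0.699 -0.202  0.111]
 [ 0.484 -0.165  0.111]
 [ 0.536  0.123  0.111]]
[[0.421 0.315 0.083]
 [0.456 0.457 0.075]
 [0.451 0.193 0.075]]
```

View pics/c1.png

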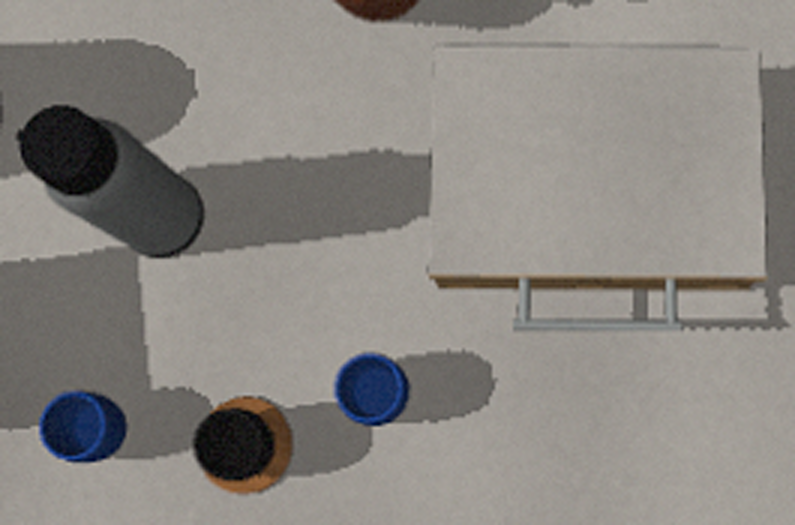

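The crop shows the lid-top corners at about (433,45), (760,48), (765,276) and (430,274). The bar runs from (515,326) to (680,326). The mate's rim is centred at (235,444), with the coaster under it.

```bash
python3 - <<'E'
from h import *
f=lambda l:[(140+x/3,125+y/3) for x,y in l]
C=px2w("top",f([(433,45),(760,48),(765,276),(430,274)]),.111)
B=px2w("top",f([(515,326),(680,326)]),.103)
print(C.round(4),B.round(4),[np.linalg.norm(C[i]-C[(i+1)%4]).round(3) for i in range(4)],np.linalg.norm(B[0]-B[1]))
# fit chest pose: lid x from hinge(+105) to -110, y +-150
Q=np.array([[.105,.15],[.105,-.15],[-.11,-.15],[-.11,.15],[-.152,.075],[-.152,-.075]]);P=np.r_[C,B][:,:2]
qm,pm=Q.mean(0),P.mean(0);q=Q-qm;p=P-pm
t=np.arctan2((q[:,0]*p[:,1]-q[:,1]*p[:,0]).sum(),(q*p).sum())
Rm=np.array([[np.cos(t),-np.sin(t)],[np.sin(t),np.cos(t)]]);T=pm-Rm@qm
print("chest",T,t,"res",(P-(Q@Rm.T+T)).round(4).tolist())
bar=Rm@[-.152,0]+T;print("bar",bar)
print("mate",px2w("top",f([(235,444)]),.083),"coaster",px2w("top",f([(248,445)]),.008))
delta([*bar,.42],t)
E
```

```text
[[ 0.7491  0.0915  0.111 ]
 [ 0.6982 -0.2061  0.111 ]
 [ 0.4886 -0.1684  0.111 ]
 [ 0.5379  0.1243  0.111 ]] [[ 0.4813  0.0572  0.103 ]
 [ 0.4579 -0.0868  0.103 ]] [np.float64(0.302), np.float64(0.213), np.float64(0.297), np.float64(0.214)] 0.1459025456001919
chest [ 0.62044991 -0.04004322] -0.16665716935485958 res [[0.0002, 0.0011], [-0.0009, -0.0007], [0.0015, 0.0013], [0.0011, -0.0018], [-0.0017, -0.0019], [-0.0002, 0.002]]
bar [ 0.4705559  -0.01482843]
mate [[0.41872954 0.31975548 0.083     ]] coaster [[0.42072547 0.32523995 0.008     ]]
shift [ 0.4296 -0.4823 -0.0154] roll -1.0144 tcp [ 0.2564 -0.6241  0.4038] yaw -1.181 z [-0.001  0.001 -1.   ] F [ 0.7  0.  -0.6] grip 0.0857 0.0 t 0.1 q [ 1.07  0.48  0.02  1.56 -0.01  1.11 -0.08]
```

Request:
{"op": "carry_out", "data": {"moves": [[0.43,-0.482,-0.015,-1.014,0.03],[0.43,-0.482,-0.015,-1.014,0.03],[0.43,-0.482,-0.015,-1.014,0.03],[0.43,-0.482,-0.015,-1.014,0.03],[0.43,-0.482,-0.015,-1.014,0.03],[0.43,-0.482,-0.015,-1.014,0.03],[0.43,-0.482,-0.015,-1.014,0.03],[0.43,-0.482,-0.015,-1.014,0.03]], "force": 40}}

```text
clock: 0.9
tcp_pos: [0.3894, -0.2452, 0.4139]
orientation: [2.396, 2.032, -0.0]
contact_force: [1.2, -0.6, -0.0]
grip_width: 0.0302
gripper_force: 0.0
```

```bash
python3 - <<'E'
from h import *
delta([.4706,-.0148,.38],-.1667)
E
```

```text
shift [0.2406 0.0425 0.0339] roll 0.0027 tcp [ 0.3894 -0.2452  0.4139] yaw -0.164 z [-0. -0. -1.] F [ 1.2 -0.6 -0. ] grip 0.0302 0.0 t 0.9 q [ 0.76  0.13 -0.37  2.02  0.06  1.    0.21]
```

Request:
{"op": "carry_out", "data": {"moves": [[0.2406,0.0425,0.034,0.003,0.03],[0.2406,0.0425,0.034,0.003,0.03],[0.2406,0.0425,0.034,0.003,0.03],[0.2406,0.0425,0.034,0.003,0.03],[0.2406,0.0425,0.034,0.003,0.03],[0.2406,0.0425,0.034,0.003,0.03],[0.2406,0.0425,0.034,0.003,0.03],[0.2406,0.0425,0.034,0.003,0.03]]}}

```text
clock: 1.7
tcp_pos: [0.471, -0.0181, 0.3797]
orientation: [-2.403, -2.023, 0.002]
contact_force: [0.3, -1.1, 0.2]
grip_width: 0.0302
gripper_force: 0.0
```

```bash
python3 - <<'E'
from h import *
delta([.4706,-.0148,.258],-.1667)
print(r.calibration("wrist")); crop("wrist",0,0,640,400,1.2,"pics/w1.png")
t=-.1667
for b in (.075,0,-.075): print(w2px("wrist",[.6204-.152*np.cos(t)-b*np.sin(t),-.04-.152*np.sin(t)+b*np.cos(t),.103]))
E
```

```text
shift [ 0.0033 -0.0008  0.1217] roll -0.0048 tcp [ 0.471  -0.0181  0.3797] yaw -0.171 z [-0.001 -0.001 -1.   ] F [ 0.3 -1.1  0.2] grip 0.0302 0.0 t 1.7 q [ 0.4   0.22 -0.55  2.02  0.14  0.94 -0.4 ]
{'fx': 348.73300510825186, 'fy': 348.73300510825186, 'cx': 317.98513563954856, 'cy': 200.58966037115354, 'k1': -0.07564397390317727, 'rvec': array([-2.83430545,  0.24393962,  0.03833265]), 'tvec': array([-0.46768656,  0.02834538,  0.37352059])}
[[314.57355964  87.35169051]]
[[315.46877017 194.25082622]]
[[316.25290164 284.5832676 ]]
```

View pics/w1.png

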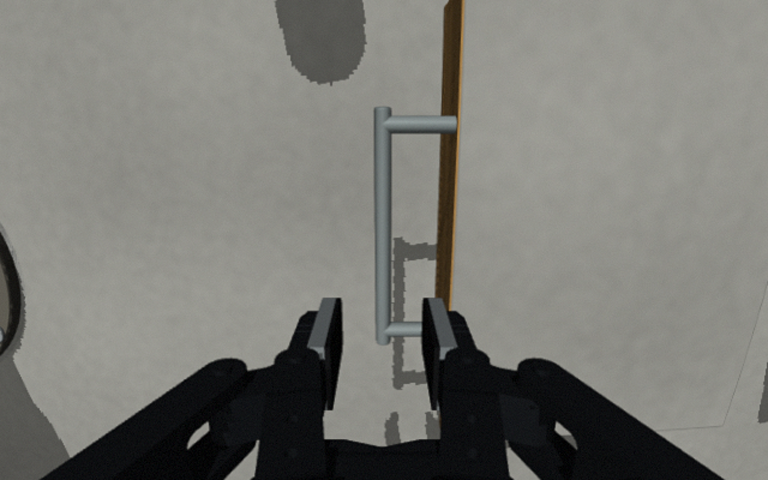

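The wrist view shows the bar at column 382 (scaled), running from row 107 to 344 and centred between the pads, so I'll descend.

Request:
{"op": "carry_out", "data": {"moves": [[0.003,0.0,0.05,0,0.03],[0.003,0.0,0.1,0,0.03],[0.003,0.0,0.122,0,0.03],[0.003,0.0,0.122,0,0.03],[0.003,0,0.122,0,0],[0.003,0,0.122,0,0],[0.003,0,0.122,0,0],[0.003,0,0.122,0,0]]}}

```text
clock: 2.55
tcp_pos: [0.4718, -0.0145, 0.2592]
orientation: [2.402, 2.023, 0.0]
contact_force: [-5.7, -1.4, 7.5]
grip_width: 0.0086
gripper_force: 39.9
```

```bash
cat >> h.py <<'E'
T0=np.array([.6204,-.04]);t0=-.1667
def cw(x,y=0):  # chest xy -> world
    return T0+[x*np.cos(t0)-y*np.sin(t0),x*np.sin(t0)+y*np.cos(t0)]
def arc(a,a0=0,rad=.2571,ph=np.arctan2(8,257)):
    "displacement of bar from a0 to a: (tool-y i.e. chest x, up)"
    f=lambda a:np.array([-rad*np.cos(a+ph),rad*np.sin(a+ph)])
    return f(a)-f(a0)
E
python3 - <<'E'
from h import *
delta([.4706,-.0148,.258],-.1667)
for a in np.linspace(0,1.15,24): print(round(a,3),arc(a).round(4))
E
```

```text
shift [-0.0005 -0.0012  0.0012] roll -0.004 tcp [ 0.4718 -0.0145  0.2592] yaw -0.171 z [ 0.001 -0.001 -1.   ] F [-5.7 -1.4  7.5] grip 0.0086 39.9 t 2.55 q [ 0.32  0.4  -0.5   2.13  0.3   0.68 -0.56]
0.0 [0. 0.]
0.05 [0.0007 0.0128]
0.1 [0.0021 0.0256]
0.15 [0.0041 0.0383]
0.2 [0.0067 0.0509]
0.25 [0.01   0.0633]
0.3 [0.0138 0.0756]
0.35 [0.0183 0.0876]
0.4 [0.0234 0.0994]
0.45 [0.0291 0.111 ]
0.5 [0.0353 0.1222]
0.55 [0.0421 0.1331]
0.6 [0.0494 0.1437]
0.65 [0.0572 0.1539]
0.7 [0.0656 0.1637]
0.75 [0.0744 0.173 ]
0.8 [0.0837 0.1819]
0.85 [0.0934 0.1903]
0.9 [0.1035 0.1983]
0.95 [0.114  0.2057]
1.0 [0.1249 0.2126]
1.05 [0.1361 0.2189]
1.1 [0.1475 0.2246]
1.15 [0.1593 0.2298]
```

Request:
{"op": "carry_out", "data": {"moves": [[0,0.001,-0.013,0,0],[0,0.002,-0.0256,0,0],[0,0.004,-0.038,0,0],[0,0.008,-0.057,0,0],[0,0.014,-0.0756,0,0],[0,0.0215,-0.095,0,0],[0,0.0291,-0.111,0,0],[0,0.0353,-0.122,0,0]]}}

```text
clock: 3.35
tcp_pos: [0.5059, -0.0202, 0.3815]
orientation: [-2.402, -2.024, 0.003]
contact_force: [-3.2, -1.3, -2.5]
grip_width: 0.0087
gripper_force: 39.2
```

```bash
python3 - <<'E'
from h import *
delta([.4718,-.0145,.258],-.1667)
for a in np.linspace(.5,1.16,9): print(round(a,3),arc(a,.5).round(4))
E
```

```text
shift [-0.     -0.0343  0.1236] roll -0.0035 tcp [ 0.5059 -0.0202  0.3815] yaw -0.17 z [-0.002 -0.001 -1.   ] F [-3.2 -1.3 -2.5] grip 0.0087 39.2 t 3.35 q [ 0.38  0.27 -0.55  1.95  0.17  0.97 -0.42]
0.5 [0. 0.]
0.582 [0.0115 0.0178]
0.665 [0.0244 0.0346]
0.747 [0.0387 0.0503]
0.83 [0.0542 0.0648]
0.912 [0.0708 0.0779]
0.995 [0.0885 0.0897]
1.078 [0.107  0.0999]
1.16 [0.1264 0.1086]
```

Request:
{"op": "carry_out", "data": {"moves": [[0,0.0115,-0.0178,0,0],[0,0.0244,-0.0346,0,0],[0,0.0387,-0.0503,0,0],[0,0.0542,-0.0648,0,0],[0,0.0708,-0.0779,0,0],[0,0.0885,-0.0897,0,0],[0,0.107,-0.0999,0,0],[0,0.124,-0.1075,0,0]]}}

```text
clock: 4.15
tcp_pos: [0.6288, -0.041, 0.4919]
orientation: [2.401, 2.023, 0.002]
contact_force: [-7.4, -1.2, 9.3]
grip_width: 0.0084
gripper_force: 41.4
```

Request:
{"op": "carry_out", "data": {"moves": [[0,0.002,0,0,0],[0,0.003,-0.001,0,0],[0,0.003,-0.001,0,0],[0,0.003,-0.001,0,0],[0,0.003,-0.001,0,0],[0,0.003,-0.001,0,0],[0,0.003,-0.001,0,0],[0,0.003,-0.001,0,0]]}}

```text
clock: 4.95
tcp_pos: [0.6303, -0.0411, 0.4922]
orientation: [-2.402, -2.025, 0.002]
contact_force: [-13.3, -2.6, 14.3]
grip_width: 0.008
gripper_force: 42.0
```

```bash
python3 - <<'E'
from h import *
P=[*cw(.005),.332+.155];delta(P,-.1667)
crop("scene",180,40,480,290,2.6,"pics/s1.png")
E
```

```text
shift [-0.0005 -0.0049  0.0052] roll -0.0032 tcp [ 0.6303 -0.0411  0.4922] yaw -0.17 z [-0.001 -0.001 -1.   ] F [-13.3  -2.6  14.3] grip 0.008 42.0 t 4.95 q [ 0.35  0.39 -0.52  1.53  0.2   1.28 -0.37]
```

View pics/s1.png

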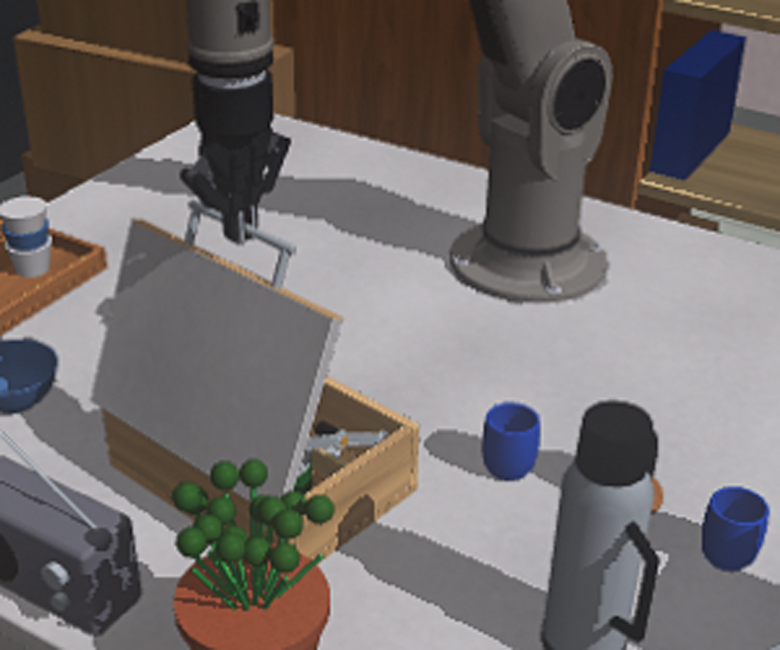

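The lid stands fully raised, with the stay visible inside the chest. I'll let go now and rise.

Request:
{"op": "carry_out", "data": {"moves": [[0,-0.003,0.002,0,0.012],[0,-0.003,0.002,0,0.03],[0,-0.003,0.002,0,0.03],[0,-0.003,0.002,0,0.03],[0,-0.003,-0.03,0,0.03],[0,-0.02,-0.06,0,0.03],[0,-0.06,-0.07,0,0.03],[0,-0.1,-0.07,0,0.03]]}}

```text
clock: 5.8
tcp_pos: [0.533, -0.024, 0.5603]
orientation: [2.4, 2.024, 0.006]
contact_force: [0.9, 0.2, 0.6]
grip_width: 0.0301
gripper_force: 0.0
```

```bash
python3 - <<'E'
from h import *
# mate approach: tool y along chest x; grasp -x rim wall
m=np.array([.4195,.3225]);u=np.array([np.cos(t0),np.sin(t0)])
delta([*(m-.05*u),.45],t0)
crop("top",250,100,430,250,4,"pics/t2.png")
E
```

```text
shift [ 0.322  -0.2208  0.1101] roll -0.003 tcp [ 0.533  -0.024   0.5603] yaw -0.17 z [ 0.004  0.001 -1.   ] F [0.9 0.2 0.6] grip 0.0301 0.0 t 5.8 q [ 0.41  0.17 -0.55  1.65  0.09  1.34 -0.33]
```

View pics/t2.png

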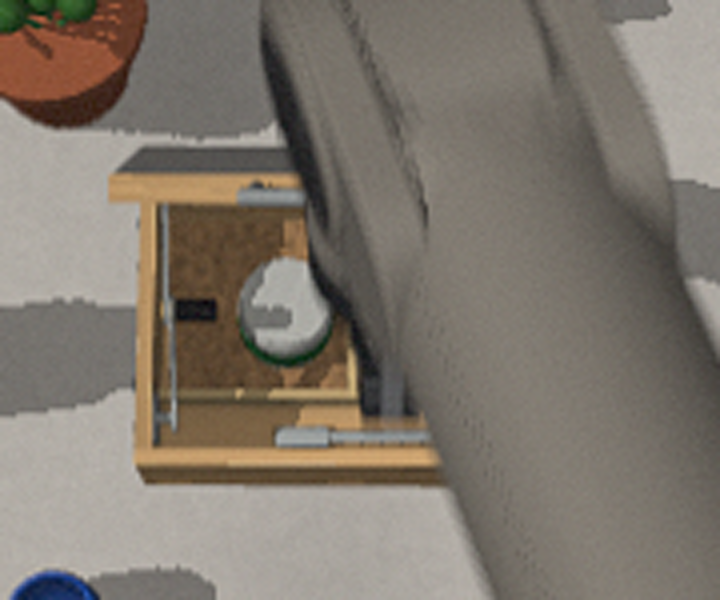

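The open chest shows the knee roll at crop (196,310), which is pixel (299,177.5). The lid's front edge is near crop row 190, and the tin is at (288,310).

```bash
python3 - <<'E'
from h import *
print(w2px("top",[[*cw(-.006,.108),.124],[*cw(.007,.108),.093],[*cw(.005,.075),.332]]))
print((250+(105-0)/4),(100+190/4), "bar end obs",250+240/4,100+197/4)
E
```

```text
[[298.9281305  177.7590411 ]
 [299.57893033 176.01420206]
 [309.26809927 149.19353974]]
276.25 147.5 bar end obs 310.0 149.25
```

Request:
{"op": "carry_out", "data": {"moves": [[0.322,-0.2,0.07,0,0.03],[0.322,-0.2,0.07,0,0.03],[0.322,-0.2,0.07,0,0.03],[0.322,-0.2,0.07,0,0.03],[0.322,-0.2,0.07,0,0.03],[0.322,-0.2,0.07,0,0.03],[0.322,-0.2,0.07,0,0.03],[0.322,-0.2,0.07,0,0.03]]}}

```text
clock: 6.65
tcp_pos: [0.3886, 0.3296, 0.4884]
orientation: [-2.398, -2.028, -0.001]
contact_force: [-0.0, -0.1, 0.3]
grip_width: 0.0301
gripper_force: 0.0
```

```bash
python3 - <<'E'
from h import *
delta([.4195,.3225,.45],t0)
crop("wrist",0,0,640,400,1.2,"pics/w2.png")
print(w2px("wrist",[[.4195,.3225,.083],[.4195-.031,.3225,.083],[.4195,.3225,.008]]))
E
```

```text
shift [-0.002   0.0316  0.0384] roll -0.0002 tcp [0.3886 0.3296 0.4884] yaw -0.167 z [-0.     0.002 -1.   ] F [-0.  -0.1  0.3] grip 0.0301 0.0 t 6.65 q [-0.1   0.22 -0.83  1.79  0.17  1.2  -1.15]
[[350.39548256 171.70653716]
 [322.38462838 176.11577566]
 [345.43750272 159.62424433]]
```

View pics/w2.png

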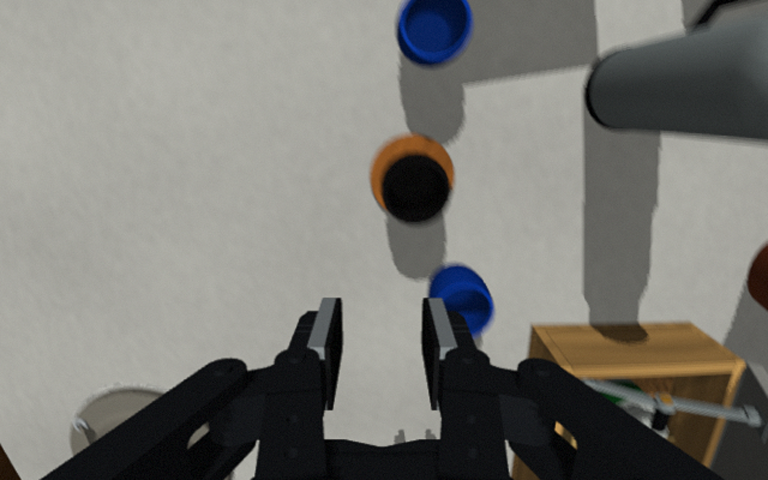

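The wrist view has the mate rim centred at (416,188) scaled and the coaster at about (412,173). The stay is straight, so locked, and the blue cups are at (435,30) and (462,302).

```bash
python3 - <<'E'
from h import *
s=lambda l:[(x/1.2,y/1.2) for x,y in l]
print(px2w("wrist",s([(416,188),(462,308),(435,23)]),[.083,.075,.075]).round(4),px2w("wrist",s([(412,175)]),.008).round(4))
print(px2w("wrist",s([(383,188),(450,188),(416,155),(416,222)]),.083).round(4))
E
```

```text
[[0.4178 0.3396 0.083 ]
 [0.4473 0.2106 0.075 ]
 [0.4537 0.4745 0.075 ]] [[0.4193 0.3407 0.008 ]]
[[0.3884 0.3443 0.083 ]
 [0.448  0.3347 0.083 ]
 [0.4218 0.3686 0.083 ]
 [0.4134 0.3083 0.083 ]]
```

```bash
python3 - <<'E'
from h import *
c=r.calibration("wrist");im=r.grab_frame("wrist").astype(int)
sub=im[60:235,260:420];m=(sub.max(2)<45).astype(np.uint8)
n,l,st,ce=cv2.connectedComponentsWithStats(m)
for i in range(1,n):
    if st[i,4]>400: print(st[i],ce[i]+[260,60],px2w("wrist",[ce[i]+[260,60]],.083,c))
crop("wrist",260,60,420,235,4,"pics/w3.png",im.astype(np.uint8))
delta([.4195,.3225,.45],t0)
E
```

```text
[  64   74   57   61 2703] [351.2463929  164.25601184] [[0.42153027 0.33053839 0.083     ]]
shift [-0.0036  0.0332  0.0381] roll 0.0059 tcp [0.3873 0.3313 0.4882] yaw -0.161 z [-0.002  0.003 -1.   ] F [ 0.1 -0.1  0.2] grip 0.03 0.0 t 6.75 q [-0.1   0.22 -0.83  1.79  0.17  1.2  -1.15]
```

View pics/w3.png

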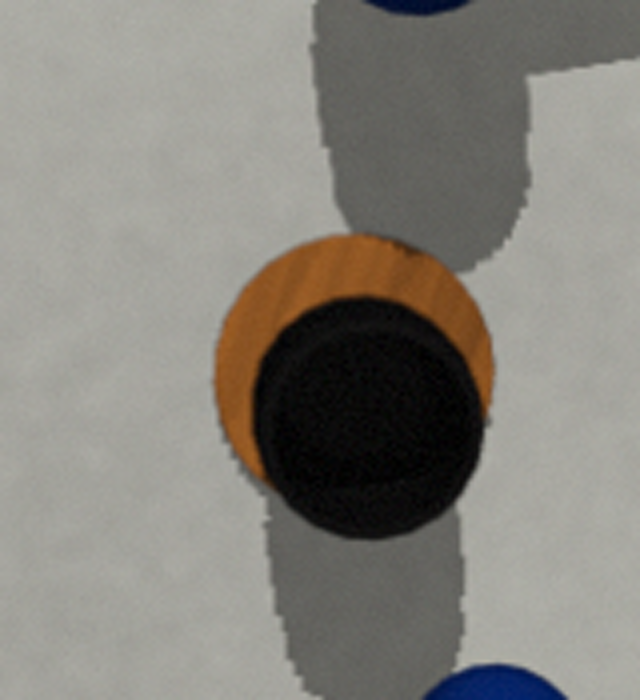

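The crop shows a hollow black cup. Its rim's lower edge is at row 540 and its centre near (368,425). The coaster is centred near (355,372).

```bash
python3 - <<'E'
from h import *
print(px2w("wrist",[(260+368/4,60+428/4),(260+354.5/4,60+372/4),(260+215/4,60+372/4),(260+494/4,60+372/4),(348.6,60+233/4)],[.083,.008,.008,.008,.008]).round(4))
delta([.4195,.325,.45],t0)
E
```

```text
[[0.4236 0.3242 0.083 ]
 [0.4264 0.3271 0.008 ]
 [0.3819 0.3343 0.008 ]
 [0.4711 0.32   0.008 ]
 [0.4325 0.3708 0.008 ]]
shift [-0.0011  0.0328  0.0381] roll 0.0059 tcp [0.3873 0.3313 0.4882] yaw -0.161 z [-0.002  0.003 -1.   ] F [ 0.1 -0.1  0.2] grip 0.03 0.0 t 6.75 q [-0.1   0.22 -0.83  1.79  0.17  1.2  -1.15]
```

```bash
python3 - <<'E'
from h import *
delta([.3934,.3294,.226],t0)
E
```

```text
shift [-0.0015  0.0069  0.2621] roll 0.0059 tcp [0.3873 0.3313 0.4882] yaw -0.161 z [-0.002  0.003 -1.   ] F [ 0.1 -0.1  0.2] grip 0.03 0.0 t 6.75 q [-0.1   0.22 -0.83  1.79  0.17  1.2  -1.15]
```

Request:
{"op": "carry_out", "data": {"moves": [[-0.0015,0.007,0.05,0.006,0.03],[-0.0015,0.007,0.1,0.006,0.03],[-0.0015,0.007,0.15,0.006,0.03],[-0.0015,0.007,0.17,0.006,0.03],[-0.0015,0.007,0.17,0.006,0.03],[-0.0015,0.007,0.17,0.006,0.03],[-0.0015,0.007,0.17,0.006,0.03],[-0.0015,0.007,0.17,0.006,0.03]]}}

```text
clock: 7.55
tcp_pos: [0.3978, 0.3244, 0.3202]
orientation: [2.408, 2.017, 0.005]
contact_force: [-0.3, 0.9, -0.7]
grip_width: 0.0299
gripper_force: 0.0
```

```bash
python3 - <<'E'
from h import *
delta([.3934,.3294,.226],t0)
c=r.calibration("wrist");im=r.grab_frame("wrist").astype(int)
print(w2px("wrist",[[.4225,.3245,.083]]))
crop("wrist",120,0,520,320,1.8,"pics/w4.png",np.clip(im*3,0,255).astype(np.uint8))
E
```

```text
shift [ 0.004  -0.0054  0.0942] roll -0.0098 tcp [0.3978 0.3244 0.3202] yaw -0.176 z [ 0.003  0.002 -1.   ] F [-0.3  0.9 -0.7] grip 0.0299 0.0 t 7.55 q [-0.19  0.42 -0.75  1.98  0.37  0.88 -1.32]
[[354.87959259 211.25125218]]
```

View pics/w4.png

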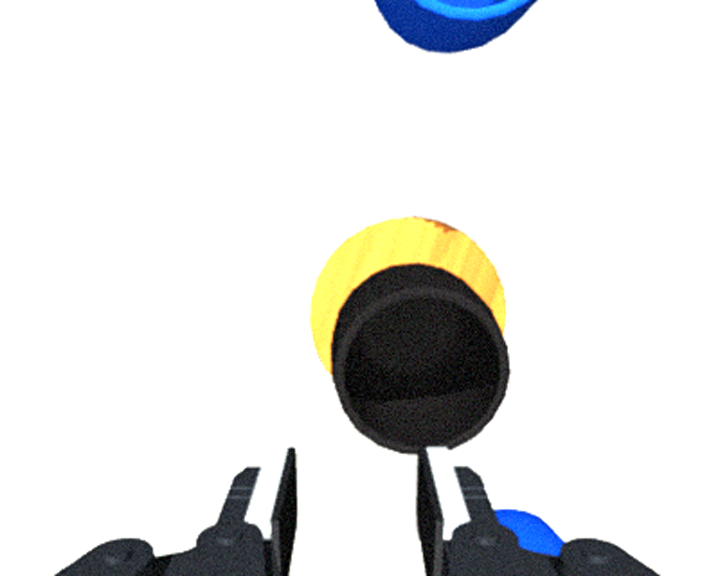

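The brightened view shows the hollow rim centred at crop (421,369), with a radius of about 87 and a thin wall.

```bash
python3 - <<'E'
from h import *
c=r.calibration("wrist")
print(px2w("wrist",[(120+421/1.8,369/1.8),(120+334/1.8,369/1.8),(120+508/1.8,369/1.8),(120+408.5/1.8,312/1.8)],[.083,.083,.083,.008],c).round(4))
delta([.3934,.3294,.226],t0)
E
```

```text
[[0.4225 0.3287 0.083 ]
 [0.393  0.3339 0.083 ]
 [0.4522 0.3233 0.083 ]
 [0.4248 0.3318 0.008 ]]
shift [ 0.0041 -0.0053  0.094 ] roll -0.0098 tcp [0.3977 0.3243 0.32  ] yaw -0.176 z [ 0.002  0.001 -1.   ] F [ 1.  -0.8 -0.6] grip 0.03 0.0 t 7.6 q [-0.19  0.42 -0.75  1.98  0.37  0.88 -1.32]
```

Request:
{"op": "carry_out", "data": {"moves": [[0.0055,-0.0055,0.03,-0.01,0.03],[0.0055,-0.0055,0.06,-0.01,0.03],[0.0055,-0.0055,0.08,-0.01,0.03],[0.0055,-0.0055,0.09,-0.01,0.03],[0.0055,-0.0055,0.094,-0.01,0.03],[0.0055,-0.0055,0.094,-0.01,0.03],[0.0055,-0.0055,0.094,-0.01,0.03],[0.0055,-0.0055,0.094,-0.01,0.03]]}}

```text
clock: 8.4
tcp_pos: [0.3931, 0.3306, 0.2255]
orientation: [2.398, 2.029, 0.003]
contact_force: [-0.3, -1.0, -0.4]
grip_width: 0.0299
gripper_force: 0.0
```

```bash
python3 - <<'E'
from h import *
delta([.3934,.331,.226],t0)
E
```

```text
shift [ 0.0005  0.0002 -0.0005] roll 0.0004 tcp [0.3931 0.3306 0.2255] yaw -0.166 z [ 0.001  0.001 -1.   ] F [-0.3 -1.  -0.4] grip 0.0299 0.0 t 8.4 q [-0.29  0.56 -0.66  2.04  0.52  0.71 -1.45]
```

Request:
{"op": "carry_out", "data": {"moves": [[0,0,0,0,0],[0,0,0,0,0],[0,0,0,0,0],[0,0,0,0,0],[0,0,0,0,0],[0,0,-0.005,0,0],[0,0,-0.015,0,0],[0,0,-0.03,0,0]], "force": 30}}

```text
clock: 9.2
tcp_pos: [0.3925, 0.33, 0.2548]
orientation: [-2.398, -2.03, 0.003]
contact_force: [-0.9, 0.1, -0.1]
grip_width: 0.005
gripper_force: 28.2
```

```bash
python3 - <<'E'
from h import *
delta([.3934,.331,.4],t0)
c=r.calibration("wrist");im=r.grab_frame("wrist").astype(int)
crop("wrist",120,0,520,320,1.5,"pics/w5.png",np.clip(im*3,0,255).astype(np.uint8))
E
```

```text
shift [ 0.0009  0.0006 -0.1452] roll 0.0009 tcp [0.3925 0.33   0.2548] yaw -0.166 z [-0.001 -0.001 -1.   ] F [-0.9  0.1 -0.1] grip 0.005 28.2 t 9.2 q [-0.26  0.51 -0.7   2.03  0.47  0.77 -1.41]
```

View pics/w5.png

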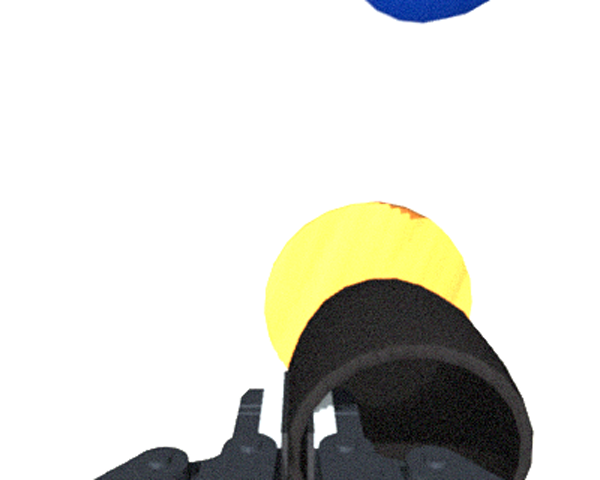

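The cup's wall is pinched (5 mm wide) and the cup is lifted and upright, clear of the coaster. That was the last picture I may view; from here I'll use measured numbers.

```bash
cat >> h.py <<'E'
th=.35
axis=np.array([-.007,-.098]); tool=axis-.0288*np.array([np.cos(th),np.sin(th)])
E
python3 - <<'E'
from h import *
delta([*cw(-.15,tool[1]),.43],t0+th)
E
```

```text
shift [-0.4358  0.1356 -0.1731] roll -0.3491 tcp [0.3931 0.331  0.2575] yaw -0.166 z [ 0.002  0.002 -1.   ] F [ 0.9 -0.1  0.7] grip 0.0041 28.2 t 9.25 q [-0.26  0.51 -0.7   2.03  0.47  0.77 -1.41]
```

Request:
{"op": "carry_out", "data": {"moves": [[0,0,-0.04,0,0],[0,0,-0.08,0,0],[-0.01,0.01,-0.12,0,0],[-0.04,0.02,-0.15,-0.05,0],[-0.08,0.035,-0.17,-0.1,0],[-0.12,0.05,-0.173,-0.15,0],[-0.16,0.06,-0.173,-0.2,0],[-0.2,0.07,-0.173,-0.25,0]]}}

```text
clock: 10.05
tcp_pos: [0.4284, 0.12, 0.4284]
orientation: [2.123, 2.314, 0.002]
contact_force: [1.3, 0.8, -0.9]
grip_width: 0.0049
gripper_force: 28.5
```

```bash
python3 - <<'E'
from h import *
delta([*cw(-.15,tool[1]),.43],t0+th)
E
```

```text
shift [-0.2428  0.0053 -0.0014] roll -0.0972 tcp [0.4284 0.12   0.4284] yaw 0.086 z [ 0.002 -0.    -1.   ] F [ 1.3  0.8 -0.9] grip 0.0049 28.5 t 10.05 q [ 0.33  0.14 -0.8   2.01  0.11  1.04 -0.43]
```

Request:
{"op": "carry_out", "data": {"moves": [[-0.04,0.001,-0.001,-0.02,0],[-0.08,0.002,-0.001,-0.04,0],[-0.12,0.003,-0.001,-0.06,0],[-0.16,0.004,-0.001,-0.08,0],[-0.2,0.005,-0.001,-0.097,0],[-0.225,0.005,-0.001,-0.097,0],[-0.24,0.005,-0.001,-0.097,0],[-0.243,0.005,-0.001,-0.097,0]]}}

```text
clock: 10.85
tcp_pos: [0.454, -0.1214, 0.4288]
orientation: [2.014, 2.41, 0.0]
contact_force: [0.8, 1.4, -1.0]
grip_width: 0.0045
gripper_force: 28.5
```

```bash
python3 - <<'E'
from h import *
delta([*cw(tool[0]-.01,tool[1]),.335],t0+th)
delta([*cw(*tool),.232],t0+th)
E
```

```text
shift [-0.036   0.1003  0.0938] roll -0.0047 tcp [ 0.454  -0.1214  0.4288] yaw 0.179 z [ 0. -0. -1.] F [ 0.8  1.4 -1. ] grip 0.0045 28.5 t 10.85 q [ 0.68  0.16 -0.6   1.97  0.1   1.05  0.21]
shift [-0.0394  0.1096  0.1968] roll -0.0047 tcp [ 0.454  -0.1214  0.4288] yaw 0.179 z [ 0. -0. -1.] F [ 0.8  1.4 -1. ] grip 0.0045 28.5 t 10.85 q [ 0.68  0.16 -0.6   1.97  0.1   1.05  0.21]
```

Request:
{"op": "carry_out", "data": {"moves": [[-0.01,0.025,0.01,-0.005,0],[-0.02,0.05,0.03,-0.005,0],[-0.03,0.075,0.05,-0.005,0],[-0.036,0.09,0.07,-0.005,0],[-0.036,0.1,0.085,-0.005,0],[-0.036,0.1,0.094,-0.005,0],[-0.036,0.1,0.094,-0.005,0],[-0.036,0.1,0.094,-0.005,0]]}}

```text
clock: 11.65
tcp_pos: [0.5586, -0.1369, 0.3352]
orientation: [2.004, 2.419, 0.0]
contact_force: [0.3, 0.5, -1.0]
grip_width: 0.0047
gripper_force: 28.5
```

```bash
python3 - <<'E'
from h import *
delta([*cw(*tool),.232],t0+th)
E
```

```text
shift [-0.0057  0.0094  0.1032] roll 0.0037 tcp [ 0.5586 -0.1369  0.3352] yaw 0.187 z [ 0. -0. -1.] F [ 0.3  0.5 -1. ] grip 0.0047 28.5 t 11.65 q [ 0.56  0.45 -0.55  1.84  0.28  0.94  0.07]
```

Request:
{"op": "carry_out", "data": {"moves": [[-0.006,0.0094,0.01,0.004,0],[-0.006,0.0094,0.03,0.004,0],[-0.006,0.0094,0.05,0.004,0],[-0.006,0.0094,0.07,0.004,0],[-0.006,0.0094,0.085,0.004,0],[-0.006,0.0094,0.093,0.004,0],[-0.006,0.0094,0.095,0.004,0],[-0.006,0.0094,0.095,0.004,0]]}}

```text
clock: 12.45
tcp_pos: [0.5696, -0.1418, 0.2398]
orientation: [2.01, 2.414, 0.001]
contact_force: [-0.6, -0.1, -1.2]
grip_width: 0.0049
gripper_force: 28.5
```

```bash
python3 - <<'E'
from h import *
delta([*cw(*tool),.2295],t0+th)
E
```

```text
shift [ 0.0012 -0.0005  0.0103] roll -0.0014 tcp [ 0.5696 -0.1418  0.2398] yaw 0.182 z [ 0.001 -0.    -1.   ] F [-0.6 -0.1 -1.2] grip 0.0049 28.5 t 12.45 q [ 0.51  0.59 -0.49  1.87  0.38  0.78 -0.  ]
```

No contact yet, so I'll lower gently through the last 10 mm and read the force before releasing.

Request:
{"op": "carry_out", "data": {"moves": [[0,0,0.003,0,0],[0,0,0.005,0,0],[0,0,0.007,0,0],[0,0,0.008,0,0],[0,0,0.009,0,0],[0,0,0.01,0,0],[0,0,0.0105,0,0],[0,0,0.0105,0,0]]}}

```text
clock: 13.25
tcp_pos: [0.5693, -0.1418, 0.229]
orientation: [-2.01, -2.414, 0.0]
contact_force: [0.5, -0.6, -1.0]
grip_width: 0.0048
gripper_force: 28.5
```

Request:
{"op": "carry_out", "data": {"moves": [[0,0,0.0005,0,0],[0,0,0.001,0,0],[0,0,0.0015,0,0],[0,0,0.002,0,0],[0,0,0.002,0,0],[0,0,0.002,0,0],[0,0,0.002,0,0],[0,0,0.002,0,0]]}}

```text
clock: 14.05
tcp_pos: [0.5695, -0.1417, 0.2287]
orientation: [2.01, 2.413, -0.001]
contact_force: [-5.4, 0.4, 15.0]
grip_width: 0.0048
gripper_force: 30.9
```

Request:
{"op": "carry_out", "data": {"moves": [[0,0,-0.0015,0,0],[0,0,-0.0015,0,0.01],[0,0,-0.0015,0,0.025],[0,0,-0.0015,0,0.025],[0,0,-0.0015,0,0.025],[0,0,-0.0015,0,0.025],[0,0,-0.02,0,0.025],[0,0,-0.04,0,0.025]]}}

```text
clock: 14.85
tcp_pos: [0.5689, -0.1417, 0.2667]
orientation: [-2.009, -2.413, 0.001]
contact_force: [-0.3, -0.0, -0.0]
grip_width: 0.0252
gripper_force: 0.0
```

Request:
{"op": "carry_out", "data": {"moves": [[0,0,-0.03,0,0.025],[0,0,-0.06,0,0.025],[0,-0.02,-0.09,0,0.025],[0,-0.06,-0.12,0,0.025],[0,-0.1,-0.14,0,0.025],[0,-0.13,-0.16,0,0.03],[0,-0.13,-0.16,0,0.03],[0,-0.13,-0.16,0,0.03]]}}

```text
clock: 15.65
tcp_pos: [0.4412, -0.1655, 0.4275]
orientation: [2.01, 2.411, -0.0]
contact_force: [-0.3, 0.4, 0.2]
grip_width: 0.03
gripper_force: 0.0
```

```bash
python3 - <<'E'
from h import *
delta([*cw(-.12,.115),.43],t0)
im=r.grab_frame("top");cv2.imwrite("pics/t3.png",im[:,:,::-1])
W=r.calibration("wrist");w=r.grab_frame("wrist");cv2.imwrite("pics/w6.png",w[:,:,::-1])
p=w2px("top",[[*cw(*axis),.087],[*cw(*axis),.012],[*cw(-.006,.108),.124],[*cw(.005,.075),.332]]);print(p)
# dark pixels near expected cup
x,y=p[0].astype(int)
g=im[y-25:y+25,x-25:x+25].max(2)
for row in g[::3,::2]: print("".join("#" if v<40 else "+" if v<90 else "." for v in row))
p=w2px("wrist",[[*cw(*axis),.087]]);print(p)
E
```

```text
shift [ 0.2402  0.1252 -0.0027] roll 0.3476 tcp [ 0.4412 -0.1655  0.4275] yaw 0.181 z [ 0.002 -0.001 -1.   ] F [-0.3  0.4  0.2] grip 0.03 0.0 t 15.65 q [ 0.77  0.16 -0.59  1.97  0.11  1.04  0.31]
[[374.15798725 181.93530295]
 [370.95487096 188.09363651]
 [298.9281305  177.7590411 ]
 [309.26809927 149.19353974]]
..................++.....
.......+.+...+.+..++.....
...............+..++.....
..................+......
.........................
...........+++...........
.........#######+.+......
.......+##########++.....
+......###########++.....
+.....+###########++.....
......+###########++.....
.......##########+++.....
.......+########+.++.....
+........+####+...+......
.........................
.........................
.........................
[[488.39549932 178.56528668]]
```

```bash
python3 - <<'E'
from h import *
F=np.array([-70,80.]);H=np.array([105,95.])
from scipy.optimize import brentq
def pin(a): return H+70*np.array([-np.cos(a),np.sin(a)])
print(np.linalg.norm(pin(1.14)-F),np.linalg.norm(pin(1.15)-F))
for ph in np.radians([34.5,30,27,25,22,20,18,16,14,12,9.6]):
    K=F+78*np.array([np.cos(ph),np.sin(ph)])
    g=lambda a:np.linalg.norm(pin(a)-K)-78
    aa=np.linspace(.2,1.15,96);s=[g(a) for a in aa]
    rts=[brentq(g,aa[i],aa[i+1]) for i in range(95) if s[i]*s[i+1]<0]
    for a in rts[-1:]:
        U=pin(a)-K;ang=np.arctan2(U[1],U[0])-ph
        e=H+215*np.array([-np.cos(a),np.sin(a)])
        print(np.degrees(ph).round(1),K.round(1),"lid",round(a,3),"knee rel",round(ang,3),"edge",e.round(1),"bar",(H+257.1*np.array([-np.cos(a+.031),np.sin(a+.031)])).round(1))
c=r.calibration("wrist");M=R.from_rotvec(c["rvec"]).as_matrix();print("cam",-M.T@c["tvec"]-r.get_obs()["tcp_pos"])
E
```

```text
165.6111862008831 166.30953662639206
34.5 [ -5.7 124.2] lid 0.989 knee rel -0.217 edge [-13.1 274.7] bar [-29.5 314.1]
30.0 [ -2.5 119. ] lid 1.002 knee rel -0.059 edge [-10.9 276.1] bar [-26.8 315.8]
27.0 [ -0.5 115.4] lid 1.002 knee rel 0.046 edge [-10.8 276.1] bar [-26.7 315.8]
25.0 [  0.7 113. ] lid 0.999 knee rel 0.116 edge [-11.4 275.8] bar [-27.4 315.4]
22.0 [  2.3 109.2] lid 0.989 knee rel 0.22 edge [-13.1 274.6] bar [-29.5 314.1]
20.0 [  3.3 106.7] lid 0.979 knee rel 0.289 edge [-14.9 273.5] bar [-31.7 312.8]
18.0 [  4.2 104.1] lid 0.967 knee rel 0.357 edge [-17.1 272. ] bar [-34.3 311.1]
16.0 [  5.  101.5] lid 0.952 knee rel 0.425 edge [-19.7 270.1] bar [-37.5 309. ]
14.0 [ 5.7 98.9] lid 0.935 knee rel 0.493 edge [-22.7 268. ] bar [-41.2 306.5]
12.0 [ 6.3 96.2] lid 0.915 knee rel 0.56 edge [-26.1 265.4] bar [-45.4 303.5]
9.6 [ 6.9 93. ] lid 0.889 knee rel 0.639 edge [-30.6 261.9] bar [-50.8 299.5]
cam [-0.01266368  0.07260887 -0.03141573]
```

The dark disc sits where the cup should be in the bay, about 23 px or 62 mm across and round, so the cup is placed upright. Next is the knee: gripper wide open, pressing with the far finger.

Request:
{"op": "carry_out", "data": {"moves": [[0.04,0.01,-0.003,0.06,0.085],[0.08,0.03,-0.003,0.12,0.085],[0.12,0.05,-0.003,0.18,0.085],[0.16,0.07,-0.003,0.24,0.085],[0.2,0.095,-0.003,0.3,0.085],[0.235,0.12,-0.003,0.345,0.085],[0.238,0.124,-0.003,0.348,0.085],[0.238,0.124,-0.003,0.348,0.085]]}}

```text
clock: 16.55
tcp_pos: [0.521, 0.0933, 0.4288]
orientation: [-2.391, -2.033, 0.001]
contact_force: [-0.4, -0.8, 0.0]
grip_width: 0.0848
gripper_force: 0.0
```

```bash
python3 - <<'E'
from h import *
delta([*cw(-.057,.110),.323],t0)
E
```

```text
shift [-0.0054  0.0634  0.1056] roll 0.0052 tcp [0.521  0.0933 0.4288] yaw -0.161 z [-0.002  0.002 -1.   ] F [-0.4 -0.8  0. ] grip 0.0848 0.0 t 16.55 q [ 0.3   0.29 -0.71  1.84  0.21  1.09 -0.65]
```

Request:
{"op": "carry_out", "data": {"moves": [[-0.0054,0.01,0.02,0.005,0.085],[-0.0054,0.02,0.04,0.005,0.085],[-0.0054,0.03,0.06,0.005,0.085],[-0.0054,0.042,0.08,0.005,0.085],[-0.0054,0.055,0.095,0.005,0.085],[-0.0054,0.0634,0.105,0.005,0.085],[-0.0054,0.0634,0.105,0.005,0.085],[-0.0054,0.0634,0.105,0.005,0.085]]}}

```text
clock: 17.35
tcp_pos: [0.5818, 0.0751, 0.3251]
orientation: [-2.403, -2.023, 0.001]
contact_force: [-0.6, -1.0, 0.1]
grip_width: 0.0849
gripper_force: 0.0
```

```bash
python3 - <<'E'
from h import *
delta([*cw(-.057,.110),.305],t0)
E
```

```text
shift [0.0029 0.0002 0.0201] roll -0.0047 tcp [0.5818 0.0751 0.3251] yaw -0.171 z [-0.001  0.    -1.   ] F [-0.6 -1.   0.1] grip 0.0849 0.0 t 17.35 q [ 0.25  0.5  -0.63  1.81  0.36  0.95 -0.71]
```

Request:
{"op": "carry_out", "data": {"moves": [[0.003,0,0.005,-0.005,0.085],[0.003,0,0.009,-0.005,0.085],[0.003,0,0.013,-0.005,0.085],[0.003,0,0.017,-0.005,0.085],[0.003,0,0.021,-0.005,0.085],[0.003,0,0.024,-0.005,0.085],[0.003,0,0.027,-0.005,0.085],[0.003,0,0.027,-0.005,0.085]]}}

```text
clock: 18.15
tcp_pos: [0.5823, 0.0783, 0.2975]
orientation: [-2.398, -2.029, 0.001]
contact_force: [-0.3, 0.5, -0.2]
grip_width: 0.0851
gripper_force: 0.0
```

Request:
{"op": "carry_out", "data": {"moves": [[0,0,0.002,0,0.085],[0,0,0.004,0,0.085],[0,0,0.006,0,0.085],[0,0,0.008,0,0.085],[0,0,0.009,0,0.085],[0,0,0.01,0,0.085],[0,0,0.01,0,0.085],[0,0,0.01,0,0.085]]}}

```text
clock: 18.95
tcp_pos: [0.5822, 0.0785, 0.2879]
orientation: [-2.397, -2.03, 0.0]
contact_force: [0.5, 0.6, 3.5]
grip_width: 0.0853
gripper_force: 1.2
```

```bash
python3 - <<'E'
from h import *
delta([*cw(-.057,.110),.285],t0)
im=r.grab_frame("top");cv2.imwrite("pics/t4.png",im[:,:,::-1])
p=w2px("top",[[*cw(-.006,.108),.124],[*cw(.0,.108),.114]]);print(p)
x,y=p[0].astype(int);g=im[y-16:y+16,x-20:x+34]
L="";print(y-16,x-20)
for row in g: print("".join("#" if v.max()<30 else "+" if v.max()<60 else "o" if v[0]>v[2]+25 else "." if v.max()<110 else " " for v in row))
E
```

```text
shift [-0.0005  0.0003  0.0029] roll 0.0009 tcp [0.5822 0.0785 0.2879] yaw -0.166 z [-0.  0. -1.] F [0.5 0.6 3.5] grip 0.0853 1.2 t 18.95 q [ 0.22  0.54 -0.61  1.84  0.4   0.88 -0.74]
[[298.9281305  177.7590411 ]
 [299.15385426 176.53764272]]
161 278
                         .....................+++ooooo
                          .....................++.oooo
                          . ....................+.+.oo
                             .....................++.o
                               .....................++
.                             ........................
..                               .....................
 . .                               ...................
  ...                              .. ................
   ...                             .  ................
    ..                               .. ..............
     ..                              . . .............
      ..                                 .............
                                          ............
                                          . ..........
                        
[... 172 characters left out ...]
                  .....
                                                    ..
.                                                  . .
..                                                   .
...                                                 . 
....                                                  
.....                                                 
......                                                
+......                                               
++......                                              
++.......  .                                          
 ++......  ...                                        
 .++...... ....                                       
  .+..+.... .. .
```

Request:
{"op": "carry_out", "data": {"moves": [[0,0.001,0.003,0,0.085],[0,0.002,0.005,0,0.085],[0,0.004,0.008,0,0.085],[0,0.0055,0.011,0,0.085],[0,0.0065,0.013,0,0.085],[0,0.0075,0.015,0,0.085],[0,0.0075,0.015,0,0.085],[0,0.0075,0.015,0,0.085]]}}

```text
clock: 19.8
tcp_pos: [0.5898, 0.077, 0.2728]
orientation: [-2.398, -2.029, 0.001]
contact_force: [-0.7, 0.4, 0.5]
grip_width: 0.0853
gripper_force: 0.2
```

Request:
{"op": "carry_out", "data": {"moves": [[0,0.001,0.002,0,0.085],[0,0.0015,0.004,0,0.085],[0,0.002,0.006,0,0.085],[0,0.0025,0.008,0,0.085],[0,0.003,0.01,0,0.085],[0,0.003,0.011,0,0.085],[0,0.003,0.011,0,0.085],[0,0.003,0.011,0,0.085]]}}

```text
clock: 20.6
tcp_pos: [0.5926, 0.0766, 0.2617]
orientation: [-2.398, -2.029, 0.001]
contact_force: [0.5, -0.5, 1.1]
grip_width: 0.0849
gripper_force: 0.2
```

```bash
python3 - <<'E'
from h import *
delta([*cw(-.045,.110),.262],t0)
im=r.grab_frame("scene");a=cv2.imread("pics/s1.png")
cv2.imwrite("pics/s3.png",im[:,:,::-1])
def lid(a,y,d=.215): # edge top/under points
    return [*cw(.105-d*np.cos(a),y),.095+d*np.sin(a)]
for a in(1.0,1.03,1.06,1.1,1.14): print(a,w2px("scene",[lid(a,-.15),lid(a,.15)]).round(1).tolist())
E
```

```text
shift [-0.0004  0.0018 -0.0003] roll 0.0008 tcp [0.5926 0.0766 0.2617] yaw -0.166 z [-0.001 -0.    -1.   ] F [ 0.5 -0.5  1.1] grip 0.0849 0.2 t 20.6 q [ 0.21  0.59 -0.59  1.83  0.43  0.85 -0.76]
1.0 [[242.8, 124.6], [319.9, 161.9]]
1.03 [[241.2, 124.3], [318.5, 161.6]]
1.06 [[239.6, 123.9], [317.0, 161.4]]
1.1 [[237.5, 123.6], [315.0, 161.3]]
1.14 [[235.3, 123.4], [312.9, 161.2]]
```

```bash
python3 - <<'E'
import cv2,numpy as np
a=cv2.resize(cv2.imread("pics/s1.png"),(300,250),interpolation=cv2.INTER_AREA).astype(int)
b=cv2.imread("pics/s3.png")[40:290,180:480].astype(int)
for y in (160,168,180,195): 
    print(y,a[y-40,120:150,1].tolist()); print("   ",b[y-40,120:150,1].tolist())
E
```

```text
160 [104, 108, 113, 123, 133, 137, 144, 150, 157, 167, 181, 182, 182, 183, 182, 181, 183, 185, 185, 184, 182, 183, 183, 183, 185, 185, 186, 186, 186, 187]
    [115, 115, 114, 112, 113, 114, 111, 103, 119, 129, 138, 131, 127, 104, 84, 73, 75, 72, 70, 75, 117, 118, 124, 131, 153, 153, 115, 94, 51, 47]
168 [106, 107, 106, 106, 103, 103, 147, 151, 148, 148, 155, 180, 183, 183, 182, 180, 181, 183, 184, 184, 184, 183, 183, 183, 184, 185, 185, 184, 184, 184]
    [115, 114, 114, 115, 115, 113, 111, 112, 112, 112, 107, 163, 147, 149, 130, 32, 40, 41, 42, 42, 44, 44, 45, 44, 45, 45, 44, 45, 45, 45]
180 [104, 102, 109, 155, 153, 149, 164, 183, 184, 183, 182, 181, 180, 180, 180, 181, 182, 183, 182, 181, 180, 179, 180, 181, 180, 181, 180, 181, 180, 180]
    [114, 115, 113, 112, 113, 110, 115, 159, 150, 152, 103, 36, 43, 45, 42, 38, 38, 38, 40, 43, 45, 45, 43, 38, 38, 44, 46, 44, 44, 43]
195 [156, 150, 101, 69, 70, 72, 73, 73, 74, 73, 73, 73, 72, 71, 73, 73, 73, 73, 75, 93, 118, 144, 170, 167, 172, 165, 165, 168, 170, 171]
    [112, 142, 155, 152, 154, 74, 39, 73, 73, 39, 40, 38, 38, 39, 49, 69, 73, 71, 70, 78, 81, 93, 100, 99, 139, 30, 36, 38, 39, 38]
```

The lid's edge has moved about 5 px from its locked position. That puts the lid near 1.04 rad, so the stay is broken and holding. I'll back the gripper out to the front and rise.

Request:
{"op": "carry_out", "data": {"moves": [[0,-0.006,-0.004,0,0.085],[0,-0.014,-0.012,0,0.085],[0,-0.025,-0.025,0,0.085],[0,-0.04,-0.045,0,0.085],[0,-0.06,-0.08,0,0.085],[0,-0.08,-0.12,0,0.085],[0,-0.09,-0.16,0,0.085],[0,-0.09,-0.2,0,0.07]]}}

```text
clock: 21.45
tcp_pos: [0.5015, 0.0925, 0.4639]
orientation: [2.395, 2.032, -0.002]
contact_force: [1.0, 0.3, 0.6]
grip_width: 0.0728
gripper_force: 0.0
```

```bash
python3 - <<'E'
from h import *
delta([*cw(-.018,0),.56],t0)
im=r.grab_frame("scene");b=im[:,:,::-1][40:290,180:480].astype(int)
for y in (160,168,180,195): print(y,b[y-40,120:150,1].tolist())
E
```

```text
shift [-0.1114  0.1209 -0.0959] roll 0.0028 tcp [0.5015 0.0925 0.4639] yaw -0.164 z [-0.    -0.001 -1.   ] F [1.  0.3 0.6] grip 0.0728 0.0 t 21.45 q [ 0.34  0.22 -0.74  1.83  0.16  1.15 -0.62]
160 [116, 116, 116, 114, 113, 115, 112, 104, 118, 127, 134, 136, 148, 160, 175, 182, 181, 182, 182, 182, 181, 180, 180, 181, 183, 182, 183, 184, 184, 183]
168 [116, 116, 115, 116, 117, 115, 113, 113, 113, 113, 109, 164, 146, 146, 151, 165, 180, 181, 182, 182, 181, 181, 180, 181, 182, 183, 182, 182, 181, 181]
180 [115, 117, 116, 114, 113, 111, 116, 160, 149, 147, 142, 182, 179, 178, 178, 178, 179, 180, 180, 179, 177, 177, 177, 178, 178, 177, 177, 178, 178, 179]
195 [112, 142, 153, 152, 152, 95, 67, 72, 72, 72, 72, 72, 71, 70, 72, 73, 74, 72, 70, 91, 116, 142, 175, 164, 169, 162, 162, 166, 168, 169]
```

Request:
{"op": "carry_out", "data": {"moves": [[0,0,-0.045,0,0.04],[-0.01,0.01,-0.085,0,0.04],[-0.03,0.03,-0.096,0,0.04],[-0.05,0.06,-0.096,0.003,0.04],[-0.08,0.09,-0.096,0.003,0.04],[-0.111,0.12,-0.096,0.003,0.04],[-0.111,0.121,-0.096,0.003,0.04],[-0.111,0.121,-0.096,0.003,0.04]]}}

```text
clock: 22.3
tcp_pos: [0.6049, -0.0386, 0.5575]
orientation: [-2.402, -2.023, 0.001]
contact_force: [0.1, 0.6, 1.2]
grip_width: 0.0398
gripper_force: 0.0
```

```bash
python3 - <<'E'
from h import *
delta([*cw(-.018,0),.478],t0)
c=r.calibration("wrist");im=r.grab_frame("wrist");cv2.imwrite("pics/w8.png",im[:,:,::-1])
for a in (1.0,1.03,1.06): 
    q=arc(a)+[-.152,.103]; P=[[*cw(q[0],y),q[1]] for y in (.06,.02,0)]
    print(a,q.round(4),w2px("wrist",P).round(1).tolist())
g=im.max(2)
for y in (60,100,120): print(y,g[y,290:350].tolist())
E
```

```text
shift [ 0.0012 -0.0024  0.0795] roll -0.004 tcp [ 0.6049 -0.0386  0.5575] yaw -0.171 z [-0.001  0.001 -1.   ] F [0.1 0.6 1.2] grip 0.0398 0.0 t 22.3 q [ 0.45  0.33 -0.65  1.48  0.2   1.4  -0.38]
1.0 [-0.0271  0.3156] [[298.1, 119.6], [299.2, 185.0], [299.7, 215.2]]
1.03 [-0.0205  0.3194] [[309.1, 120.1], [309.7, 186.5], [310.0, 217.3]]
1.06 [-0.0137  0.3231] [[320.8, 120.5], [320.8, 188.1], [320.8, 219.2]]
60 [120, 118, 115, 113, 113, 122, 117, 121, 110, 81, 87, 114, 96, 90, 88, 91, 93, 100, 98, 95, 90, 90, 83, 85, 96, 94, 83, 88, 95, 92, 90, 94, 94, 99, 100, 93, 77, 73, 77, 78, 78, 53, 26, 11, 14, 16, 19, 18, 18, 12, 17, 39, 153, 190, 194, 195, 195, 199, 200, 202]
100 [126, 124, 118, 115, 122, 163, 199, 202, 200, 166, 97, 98, 106, 92, 93, 85, 75, 83, 92, 101, 107, 102, 92, 81, 82, 110, 124, 137, 150, 157, 161, 166, 169, 168, 163, 158, 153, 142, 126, 112, 93, 99, 131, 144, 144, 144, 145, 140, 140, 135, 139, 140, 132, 131, 133, 133, 132, 130, 131, 132]
120 [185, 190, 198, 197, 193, 195, 197, 201, 199, 180, 119, 91, 109, 136, 150, 128, 124, 133, 129, 120, 98, 77, 82, 85, 86, 107, 120, 135, 149, 160, 163, 166, 170, 168, 161, 156, 150, 141, 128, 109, 98, 145, 184, 196, 196, 195, 196, 199, 198, 199, 193, 168, 137, 125, 126, 126, 129, 132, 128, 126]
```

Request:
{"op": "carry_out", "data": {"moves": [[0.001,0.0015,0.03,-0.004,0.04],[0.001,0.0015,0.06,-0.004,0.04],[0.001,0.0015,0.075,-0.004,0.04],[0.001,0.0015,0.08,-0.004,0.03],[0.001,0.0015,0.08,-0.004,0.02],[0.001,0.0015,0.08,-0.004,0],[0.001,0.0015,0.08,-0.004,0],[0.001,0.0015,0.08,-0.004,0]], "force": 40}}

```text
clock: 23.15
tcp_pos: [0.607, -0.0368, 0.4795]
orientation: [2.396, 2.03, 0.003]
contact_force: [-1.1, 0.9, 4.0]
grip_width: 0.0083
gripper_force: 39.3
```

```bash
python3 - <<'E'
from h import *
delta([*cw(-.0145,0),.478],t0)
for a0 in (1.04,):
  for a in np.linspace(1.04,.6,9): print(round(a,3),arc(a,a0).round(4))
E
```

```text
shift [-0.0009 -0.0007  0.0015] roll 0.0019 tcp [ 0.607  -0.0368  0.4795] yaw -0.165 z [ 0.002  0.    -1.   ] F [-1.1  0.9  4. ] grip 0.0083 39.3 t 23.15 q [ 0.44  0.38 -0.64  1.6   0.24  1.24 -0.41]
1.04 [0. 0.]
0.985 [-0.0122 -0.0071]
0.93 [-0.024  -0.0149]
0.875 [-0.0354 -0.0233]
0.82 [-0.0463 -0.0323]
0.765 [-0.0567 -0.0419]
0.71 [-0.0665 -0.0521]
0.655 [-0.0757 -0.0628]
0.6 [-0.0844 -0.074 ]
```

Request:
{"op": "carry_out", "data": {"moves": [[0,-0.006,0.003,0,0],[0,-0.0165,0.0095,0,0],[0,-0.028,0.017,0,0],[0,-0.039,0.025,0,0],[0,-0.05,0.034,0,0],[0,-0.0605,0.0435,0,0],[0,-0.0705,0.0535,0,0],[0,-0.078,0.062,0,0]]}}

```text
clock: 23.95
tcp_pos: [0.5294, -0.0238, 0.4158]
orientation: [2.396, 2.031, 0.003]
contact_force: [1.0, 2.8, 1.5]
grip_width: 0.0086
gripper_force: 39.3
```

```bash
python3 - <<'E'
from h import *
delta([.4718,-.0145,.2592],t0)
from scipy.optimize import brentq
p=r.get_obs()["tcp_pos"];z=p[2]-.2592
a=brentq(lambda a:arc(a)[1]-z,0,1.2);u=np.array([np.cos(t0),np.sin(t0)]);print(a,arc(a),(p[:2]-[.4718,-.0145])@u)
for k in np.linspace(a,.15,9): print(round(k,3),arc(k,a).round(4))
E
```

```text
shift [-0.0004 -0.0586  0.1565] roll 0.0022 tcp [ 0.5294 -0.0238  0.4158] yaw -0.165 z [ 0.002  0.001 -1.   ] F [1.  2.8 1.5] grip 0.0086 39.3 t 23.95 q [ 0.48  0.3  -0.67  1.85  0.21  1.06 -0.43]
0.6635602003123053 [0.05945601 0.15658038] 0.05833205714698356
0.664 [0. 0.]
0.599 [-0.0102 -0.013 ]
0.535 [-0.0194 -0.0266]
0.471 [-0.0278 -0.0408]
0.407 [-0.0353 -0.0556]
0.343 [-0.0418 -0.0707]
0.278 [-0.0474 -0.0863]
0.214 [-0.0519 -0.1021]
0.15 [-0.0554 -0.1183]
```

On the arc to within 1 mm. Continuing down.

Request:
{"op": "carry_out", "data": {"moves": [[0,-0.01,0.013,0,0],[0,-0.0185,0.0265,0,0],[0,-0.027,0.041,0,0],[0,-0.0345,0.0555,0,0],[0,-0.041,0.0705,0,0],[0,-0.0465,0.0863,0,0],[0,-0.051,0.102,0,0],[0,-0.0525,0.11,0,0]]}}

```text
clock: 24.75
tcp_pos: [0.4773, -0.0151, 0.305]
orientation: [-2.395, -2.031, -0.0]
contact_force: [-0.7, 4.0, 0.0]
grip_width: 0.008
gripper_force: 39.4
```

```bash
python3 - <<'E'
from h import *
delta([.4718,-.0145,.2592],t0)
E
```

```text
shift [-0.0003 -0.0055  0.0458] roll 0.0026 tcp [ 0.4773 -0.0151  0.305 ] yaw -0.164 z [-0.001  0.001 -1.   ] F [-0.7  4.   0. ] grip 0.008 39.4 t 24.75 q [ 0.45  0.36 -0.64  2.08  0.29  0.8  -0.54]
```

Request:
{"op": "carry_out", "data": {"moves": [[0,-0.0015,0.008,0,0],[0,-0.0027,0.016,0,0],[0,-0.0038,0.024,0,0],[0,-0.0045,0.031,0,0],[0,-0.005,0.037,0,0],[0,-0.005,0.041,0,0],[0,-0.005,0.043,0,0],[0,-0.005,0.0445,0,0]]}}

```text
clock: 25.55
tcp_pos: [0.4724, -0.0143, 0.2611]
orientation: [-2.395, -2.031, 0.001]
contact_force: [-2.7, 5.6, 0.1]
grip_width: 0.0083
gripper_force: 40.2
```

Request:
{"op": "carry_out", "data": {"moves": [[0,0,0.0005,0,0],[0,0,0.001,0,0],[0,0,0.0015,0,0],[0,0,0.002,0,0],[0,0,0.0025,0,0],[0,0,0.0025,0,0],[0,0,0.0025,0,0],[0,0,0.0025,0,0]]}}

```text
clock: 26.35
tcp_pos: [0.4724, -0.0141, 0.26]
orientation: [-2.396, -2.031, 0.003]
contact_force: [-8.0, 5.0, 16.8]
grip_width: 0.0085
gripper_force: 42.3
```

Firm upward contact at the original height means the lid is shut. I'll open slowly and rise.

Request:
{"op": "carry_out", "data": {"moves": [[0,0,-0.001,0,0],[0,0,-0.001,0,0.012],[0,0,-0.001,0,0.03],[0,0,-0.001,0,0.03],[0,0,-0.001,0,0.03],[0,0,-0.02,0,0.03],[0,0,-0.06,0,0.03],[0,0,-0.1,0,0.03]]}}

```text
clock: 27.15
tcp_pos: [0.4727, -0.0152, 0.3596]
orientation: [-2.396, -2.03, 0.002]
contact_force: [0.8, 0.3, 0.1]
grip_width: 0.0304
gripper_force: 0.0
```

Request:
{"op": "carry_out", "data": {"moves": [[0,-0.01,-0.03,0,0.03],[-0.04,-0.02,-0.05,0,0.03],[-0.09,-0.02,-0.07,0,0.03],[-0.14,-0.02,-0.07,0,0.03],[-0.19,-0.02,-0.07,0,0.03],[-0.24,-0.02,-0.07,0,0.03],[-0.28,-0.02,-0.07,0,0.03],[-0.3,-0.02,-0.07,0,0.03]]}}

```text
clock: 27.95
tcp_pos: [0.4021, -0.3122, 0.4287]
orientation: [2.403, 2.023, -0.002]
contact_force: [0.6, 0.5, -0.1]
grip_width: 0.0297
gripper_force: 0.0
```

```bash
python3 - <<'E'
from h import *
for n in("top","scene"):
    a=cv2.imread(f"pics/{n}0.png").astype(int);b=r.grab_frame(n)[:,:,::-1].astype(int);cv2.imwrite(f"pics/{n}9.png",b)
    m=(abs(a-b).max(2)>40).astype(np.uint8)
    k,l,st,ce=cv2.connectedComponentsWithStats(m)
    print(n,[s.tolist() for s in st[1:] if s[4]>12])
print(r.get_obs()["contact_force"],r.get_obs()["clock"])
E
```

```text
top [[469, 174, 148, 226, 13540], [574, 195, 4, 12, 23], [618, 213, 22, 21, 201], [611, 215, 7, 17, 35], [529, 227, 11, 13, 49], [607, 250, 33, 41, 646], [237, 259, 27, 25, 470], [204, 261, 33, 25, 629], [500, 356, 30, 9, 59], [483, 358, 11, 9, 24], [636, 386, 4, 14, 25]]
scene [[198, 0, 17, 23, 248], [221, 0, 39, 43, 534], [360, 0, 44, 52, 763], [198, 27, 16, 4, 38], [237, 46, 18, 5, 38], [189, 51, 22, 7, 62], [234, 54, 30, 16, 119], [215, 56, 12, 15, 56], [129, 59, 14, 21, 191], [398, 65, 9, 18, 28], [406, 64, 6, 19, 27], [240, 85, 62, 24, 206], [117, 86, 6, 11, 31], [131, 87, 5, 12, 21], [226, 101, 43, 12, 86], [183, 116, 15, 15, 132], [175, 125, 7, 8, 24], [143, 126, 3, 10, 16], [116, 130, 19, 21, 196], [197, 132, 10, 9, 26], [429, 205, 4, 19, 49], [384, 213, 17, 15, 154]]
[-0.24324992  0.749311   -0.00589927] 28.05[ WARN:0@2.995] global loadsave.cpp:1063 imwrite_ Unsupported depth image for selected encoder is fallbacked to CV_8U.
```

The lid, bar, jar and blue cups show no change from the first pictures. Only the arm, shadows and the removed mate differ.

```bash
python3 -c "
from bench import r
print(r.hand_in())"
```

```text
the job is handed in; nothing more can be done
None
```

The mate stands upright in the empty bay and the lid is fully shut, done in the order asked; the job is handed in at about 28 s, with the result not reported back.

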